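Lid the biscuit box and clip it shut

ROBOT

A 6-joint arm with a two-finger parallel gripper is mounted at the origin on the work surface. World frame = base frame: x ahead of the robot, y to its left, z up, the work surface at z = 0. Lengths are in m, angles in rad, forces in N, time in s.
With the tool pointing down it reaches from about 0.35 to 0.975 m from the base axis. Payload 4.9 kg.
Tool frame: the origin (TCP) lies at the very end of the fingers, on their centre line; the grasp point (between the pads) lies 19 mm behind it; z points along the fingers, y is the line along which they close (so a half turn about z gives the same grasp; the last joint's range is limited). The gripper opens to 85 mm and grips with 20 to 120 N. Pads are 22 mm wide; open, the fingers measure 114 mm over their backs; the gripper's body (76 mm by 85 mm) begins 54 mm behind the grasp point. The pads swing forward as they close: fully open they stand 13 mm farther back than shut.
Start: joints at [1.035, 0.053, 1.613, -0, 1.476, -0.119], TCP at [0.253, 0.571, 0.205] pointing down, gripper open.
Joint ranges: [-3.01, 3.01], [-1.01, 2.22], [0.06, 2.58], [-1.02, 4.17], [0.09, 2.62], [-3.14, 3.14]. Speed limits (rad/s): [2.57, 2.57, 3.14, 3.14, 3.14, 3.14].

INTERFACE

Orientations are given as a unit quaternion [w, x, y, z].
In Python, from plant import manip gives the robot as it stands.
- The arm moves only by the tool play_rows, never from a script. Its argument "series" is a list that holds one entry, the list of rows, each a list of 7 numbers: the shift along the world's x, y, z in m, then the turn, a rotation vector about the world's x, y, z in degrees, then the opening, from 0 (shut) to 1 (fully open). In form: [[[dx, dy, dz, rx, ry, rz, grip], ...]]. A call has 1 to 10 rows; each row shifts and turns the commanded pose from where the row before left it; what a row does not reach is not made up. A row lasts 1/10 s, in which the tool goes at most 50 mm and 8.59 degrees, less where a joint would pass 70% of its speed; a pose out of reach is approached as far as the arm can. A call with a gripper value outside its range is refused whole. The fingers move at their own pace and stop on an object; the grip force is fixed at half the most. Time passes only in rows, so rows that do not move let the fingers close. It gives the time, the measured TCP pose, the force, the opening and the grip force at its end, in the units of the state.
- manip.state(): the state, without advancing time (a new reading comes with each control period).
- manip.grab_frame(name): name is "scene" or "top" or "wrist"; returns a dict with "frame" (384x512x3 uint8, blue, green, red), "mtx" (3x3 intrinsics, pixels), "R" (3x3) and "t" (3): a world point X has camera coordinates R X + t. Camera axes: x right, y down, z forward; pixel columns grow to the right and rows downward; lengths in m; the calibration is good to about 2 mm. A picture is of the moment at which its call begins. There is no depth.
- manip.job_done(): hands the job in; it is judged then, once.
The state is a dict: "time": time; "joint_pos": joint angles; "joint_vel": joint speeds; "joint_efforts": joint torques, N m; "tool_pos": TCP position; "tool_rot": TCP orientation; "contact_force": force on the tool from outside, world axes, zero at the start; "ft_torque": the same for the moment, N m; "gripper_width": opening from 0.0 (shut) to 1.0 (fully open); "grasp_force": force on a finger pad.
Only numpy, scipy, OpenCV 4.12 (cv2) and the standard library are available. Lean on these libraries where they do the work, as an engineer would, in place of code of your own. Each camera call takes 0.05 s, during which the arm holds its last target. There are 200 camera calls.

TASK

Take the dark lid off the sloping draining stand and set it level and fully home on the open biscuit container. Then fold its four red clip flaps down against the container's sides, one after another, and leave everything else on the counter where it is.

Things in the scene. Friction and masses are not known exactly. Their poses are not given: they have to be found in the camera images.
- container: open blue-green box of biscuits, standing firm on the counter (it does not slide). Outside 130 (x) by 180 (y) by 70 high, walls 5 thick, inside 120 by 170. Origin: centre of its underside; z up. Sizes here and below in mm.
- lid_grip (a point): centre of the grey grip ridge on top of the dark lid. Ridge 12 thick (lid x), 90 long (lid y), its top 10 above this point, the plate's top 24 below it. Lid z is square to the plate, out of the ridge side. Starts lying on the stand's slope, ridge up, tilted 0.56 rad (32 degrees) with its -x long edge low (about to the robot's right) on two black stops. Lid 240 g with its flaps about 300 g.
- lid_under (a point): centre of the underside of the lid's plate, same axes as the grip, 30 below it. Plate 134 (x) by 184 (y) by 6 thick; under it a tapered plug 14 deep guides it into the container with 3 play a side. Fully home this point is 70 above the container's underside, long sides along long sides, either way round. Flap hinge lines lie 71 (x edges) and 96 (y edges) from it, 3 above.
- stand: steel sloping draining stand, fixed, 150 by 170, slope rising along its x (about to the robot's left); origin at the centre of its foot on the counter, the slope's middle 75 above. The lid starts centred on it.
- flap_px (a joint): angle of the red clip flap on the lid's +x (long) edge: 70 wide, 4 thick, free edge 36 from its hinge line. 0 = closed, hanging straight down 4 clear of the container's wall, at a hard stop; 1.57 = level outwards; more = leaning up (stop 2.2). Starts at 1.35 to 1.95. Light friction hinge (0.02 N m, under 3 N to push), no spring: stays where left.
- flap_py (a joint): angle of the red clip flap on the lid's +y (short) edge: 60 wide, 4 thick, free edge 36 from its hinge line. 0 = closed, hanging straight down 4 clear of the container's wall, at a hard stop; 1.57 = level outwards; more = leaning up (stop 2.2). Starts at 1.35 to 1.95. Light friction hinge (0.02 N m, under 3 N to push), no spring: stays where left.
- flap_nx (a joint): angle of the red clip flap on the lid's -x (long) edge: 70 wide, 4 thick, free edge 36 from its hinge line. 0 = closed, hanging straight down 4 clear of the container's wall, at a hard stop; 1.57 = level outwards; more = leaning up (stop 2.2). Starts at 1.35 to 1.95. Light friction hinge (0.02 N m, under 3 N to push), no spring: stays where left.
- flap_ny (a joint): angle of the red clip flap on the lid's -y (short) edge: 60 wide, 4 thick, free edge 36 from its hinge line. 0 = closed, hanging straight down 4 clear of the container's wall, at a hard stop; 1.57 = level outwards; more = leaning up (stop 2.2). Starts at 1.35 to 1.95. Light friction hinge (0.02 N m, under 3 N to push), no spring: stays where left.
- mug_a: black mug, 82 across, 92 high, origin under its centre; bystander
- mug_b: black mug, 82 across, 92 high, origin under its centre; bystander
- coffee_jar: amber jar with black cap, 76 across, 130 high, origin under its centre; bystander
- spoon: spoon 170 long lying along its x between stand and container, origin underneath; bystander
- bowl: white bowl, 140 across, 55 high, origin under its centre; bystander
There are look-alikes about, which are no part of the job. Leave any pink look-alike of the part that bears lid_grip alone.

How it is judged:
On the way, in this order (a step that is already met when the one before it is completed fails the run):
1. the lid lies level and fully home on the container (z of lid_grip in the frame of container between 0.096 and 0.104 m and horizontal distance between lid_grip and container below 0.01 m and angle between the z axis of lid_grip and the z axis of container, either way round below 0.06 rad and angle between the x axis of lid_grip and the x axis of container, either way round below 0.12 rad), for 0.2 s.
2. with the lid home, at least 1 of the four flaps folded down (under 0.2 rad) (all of step 1 and (value of joint flap_px below 0.2 rad or value of joint flap_py below 0.2 rad or value of joint flap_nx below 0.2 rad or value of joint flap_ny below 0.2 rad)), for 0.1 s.
3. with the lid home, at least 2 of the four flaps folded down (under 0.2 rad) (all of step 1 and (value of joint each of flap_px, flap_py below 0.2 rad or value of joint each of flap_px, flap_nx below 0.2 rad or value of joint each of flap_px, flap_ny below 0.2 rad or value of joint each of flap_py, flap_nx below 0.2 rad or value of joint each of flap_py, flap_ny below 0.2 rad or value of joint each of flap_nx, flap_ny below 0.2 rad)), for 0.1 s.
4. with the lid home, at least 3 of the four flaps folded down (under 0.2 rad) (all of step 1 and (value of joint each of flap_px, flap_py, flap_nx below 0.2 rad or value of joint each of flap_px, flap_py, flap_ny below 0.2 rad or value of joint each of flap_px, flap_nx, flap_ny below 0.2 rad or value of joint each of flap_py, flap_nx, flap_ny below 0.2 rad)), for 0.1 s.
5. with the lid home, at least 4 of the four flaps folded down (under 0.2 rad) (all of step 1 and value of joint each of flap_px, flap_py, flap_nx, flap_ny below 0.2 rad), for 0.1 s.
At the end, for the whole second after the job is handed in: the lid is home on the container (grip point 96 to 104 mm above the container's underside, within 10 mm of its centre, level within 0.06 rad, square within 0.12 rad either way round), and all four flaps are within 0.2 rad of closed (all of step 1 and value of joint each of flap_px, flap_py, flap_nx, flap_ny below 0.2 rad); the robot touches nothing.
It fails at once if a bystander (mug, jar, bowl or spoon) shifted by more than 40 mm (distance of any of mug_a, mug_b, coffee_jar, spoon, bowl from where it was at the start of the episode above 0.04 m).
It also fails if it takes over 62 s, if anything falls off the work surface, if the arm or the gripper's body presses on something with over 40 N, if the wrist force passes 120 N, or if a joint passes its speed limit or range.

## Working session

There is one attempt and no reset: what is moved stays moved. The work goes in short steps, Python scripts to look and compute and a tool call to move; the robot and the scene stay as the last step left them, time stands still between calls to the robot, and variables do not carry over. Pictures are saved under pics/ and viewed, at most 10 in all, crops included, and the job is handed in when it is done.

Besides the shell and the picture viewer there is one more tool, called as name(argument=value, ...), one argument or row to a line, values as JSON. play_rows: Moves the arm, as the interface text tells. Its arguments: {"type":"object","properties":{"series":{"type":"array"}},"required":["series"]}

```bash
mkdir -p pics
python3 - <<'E'
from plant import manip
import cv2, pickle, numpy as np
d={n:manip.grab_frame(n) for n in("scene","top","wrist")}
pickle.dump(d,open("f0.pkl","wb"))
cv2.imwrite("pics/a.png",np.hstack([d["scene"]["frame"],d["top"]["frame"]])[:, :])
im=cv2.imread("pics/a.png"); cv2.imwrite("pics/scene0.png",d["scene"]["frame"]);cv2.imwrite("pics/top0.png",d["top"]["frame"])
for n in d: print(n,(-d[n]["R"].T@d[n]["t"]).round(3),d[n]["R"].round(3).tolist(),d[n]["mtx"].round(1).tolist())
s=manip.state();print(s)
E
```

```text
scene [1.106 0.687 0.728] [[-0.775, 0.632, -0.005], [0.351, 0.423, -0.835], [-0.526, -0.649, -0.549]] [[369.7, 0.0, 253.8], [0.0, 369.7, 195.3], [0.0, 0.0, 1.0]]
top [ 0.316 -0.051  1.313] [[0.012, -0.999, 0.03], [-0.987, -0.017, -0.161], [0.161, -0.027, -0.987]] [[381.8, 0.0, 263.8], [0.0, 381.8, 193.8], [0.0, 0.0, 1.0]]
wrist [0.176 0.605 0.373] [[0.404, 0.915, -0.002], [0.865, -0.381, 0.325], [0.297, -0.133, -0.946]] [[333.0, 0.0, 259.9], [0.0, 333.0, 192.4], [0.0, 0.0, 1.0]]
{'time': 0.15, 'joint_pos': array([ 1.03498288e+00,  5.32591764e-02,  1.61399159e+00, -1.07631807e-05,
        1.47599654e+00, -1.18990693e-01]), 'joint_vel': array([ 4.64078445e-06, -1.74702527e-03, -3.11979662e-03,  7.81424612e-04,
       -4.36720073e-04,  1.88196032e-04]), 'joint_efforts': array([ 1.02152459e-03, -3.94238913e+01, -3.70723379e+01, -1.28004731e-04,
        4.62839918e-03, -1.54056335e-05]), 'tool_pos': array([0.25275801, 0.57102526, 0.20380425]), 'tool_rot': array([-2.60983342e-04,  2.06905342e-01,  9.78360616e-01, -7.85104426e-04]), 'contact_force': array([ 0.04277327, -0.38589382,  0.43147807]), 'ft_torque': array([-0.01116289, -0.00340167,  0.01560703]), 'grasp_force': 0.0, 'gripper_width': 0.9963794902996436}
```

View pics/scene0.png

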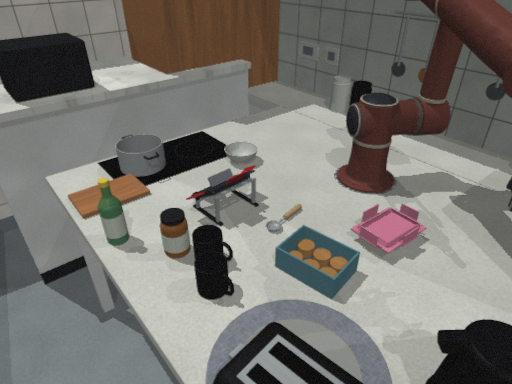

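View pics/top0.png

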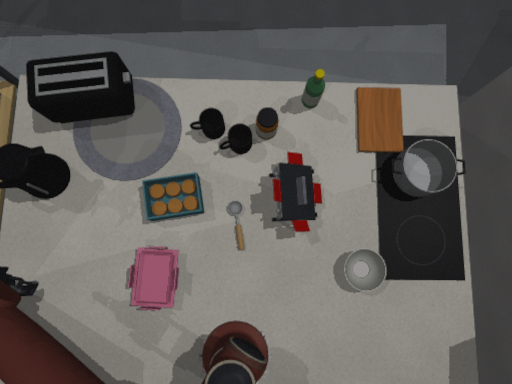

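The scene shot shows the lid with its red flaps on the stand near (222,190), the open container at (317,260), and the pink decoy at (390,228). In the top shot, the lid is at (297,190) with its long side along world x. The container is at (173,197) with its long side along world y.

```bash
cat > h.py <<'E'
import numpy as np, cv2, pickle
from plant import manip
def ray(f,p):
    o=-f["R"].T@f["t"]; d=f["R"].T@np.linalg.inv(f["mtx"])@np.array([p[0],p[1],1.]); return o,d/np.linalg.norm(d)
def onz(f,p,z):
    o,d=ray(f,p); return o+d*(z-o[2])/d[2]
def tri(f,p,g,q):
    o,d=ray(f,p); a,b=ray(g,q)
    s=np.linalg.lstsq(np.c_[d,-b],a-o,rcond=None)[0]
    P,Q=o+s[0]*d,a+s[1]*b; return (P+Q)/2,np.linalg.norm(P-Q)
def proj(f,X):
    c=f["R"]@np.asarray(X,float)+f["t"]; c=f["mtx"]@c; return c[:2]/c[2]
def mask(im,lo,hi,k=0):
    return cv2.inRange(cv2.cvtColor(im,cv2.COLOR_BGR2HSV),np.array(lo),np.array(hi))
def blobs(m,amin=20):
    n,l,s,c=cv2.connectedComponentsWithStats(m)
    return [(s[i,4],c[i].round(1).tolist(),s[i,:4].tolist(),l==i) for i in range(1,n) if s[i,4]>=amin]
E
python3 - <<'E'
from h import *
d=pickle.load(open("f0.pkl","rb"))
for n in("scene","top"):
    f=d[n]["frame"]
    for nm,lo,hi in(("teal",(85,90,40),(105,255,200)),("red",(0,200,60),(6,255,255)),("red2",(174,200,60),(180,255,255))):
        for b in blobs(mask(f,lo,hi)): print(n,nm,b[:3])
t=d["top"]
print(onz(t,(173,197),.07),onz(t,(297,190),.09))
c=[cv2.resize(t["frame"][140:240,130:330],None,fx=4,fy=4,interpolation=cv2.INTER_CUBIC)[:,:800], cv2.resize(d["scene"]["frame"][160:230,180:320],None,fx=5,fy=5,interpolation=cv2.INTER_CUBIC)[:200,:800]]
c[1]=cv2.copyMakeBorder(c[1],0,0,0,800-c[1].shape[1],cv2.BORDER_CONSTANT)
cv2.imwrite("pics/b.png",np.vstack(c))
E
```

```text
scene teal (np.int32(2241), [316.0, 261.4], [276, 226, 84, 72])
top teal (np.int32(863), [170.6, 195.8], [143, 173, 61, 48])
top teal (np.int32(46), [181.2, 196.4], [173, 192, 15, 10])
top teal (np.int32(47), [166.0, 198.4], [160, 194, 12, 9])
top red (np.int32(132), [294.8, 158.1], [288, 153, 14, 11])
top red (np.int32(132), [277.0, 190.1], [274, 180, 8, 21])
top red (np.int32(126), [316.9, 193.0], [313, 184, 9, 19])
top red (np.int32(138), [300.4, 225.3], [293, 220, 16, 11])
[0.50339925 0.21155259 0.07      ] [ 0.53026842 -0.192952    0.09      ]
```

View pics/b.png

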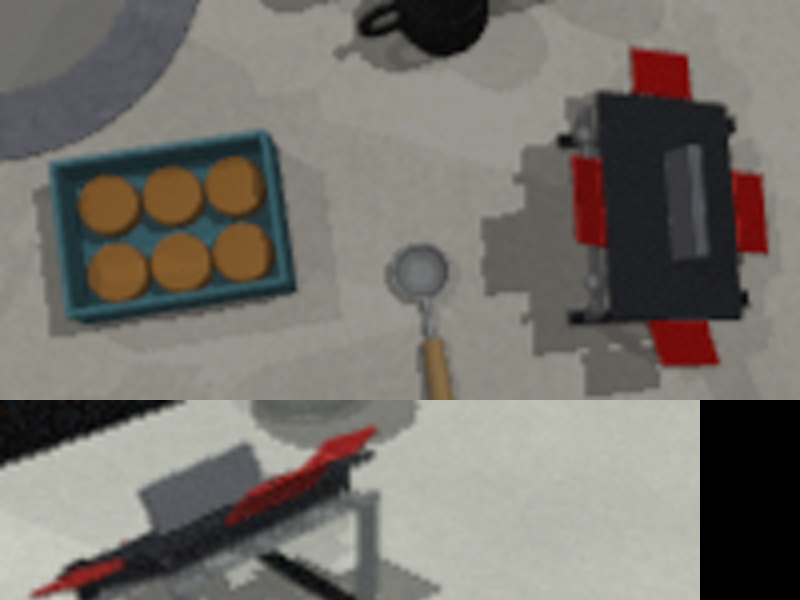

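The enlarged crop shows the ridge with a lighter top strip, from (690,145) to (703,257). In the scene crop, the top edge of its outline runs from (140,488) to (248,444). I'll move the wrist camera over the container, then over the lid.

play_rows(
  series=[
    [[0.02,-0.032,0.01,0,0,0,1],[0.02,-0.032,0.01,0,0,0,1],[0.02,-0.032,0.01,0,0,0,1],[0.02,-0.032,0.01,0,0,0,1],[0.02,-0.032,0.01,0,0,0,1],[0.02,-0.032,0.01,0,0,0,1],[0.02,-0.032,0.01,0,0,0,1],[0.02,-0.032,0.01,0,0,0,1],[0.02,-0.032,0.01,0,0,0,1],[0.02,-0.032,0.01,0,0,0,1]],
  ],
)

```text
time: 1.15
tool_pos: [0.4534, 0.25, 0.3049]
tool_rot: [-0.0, 0.207, 0.978, -0.0]
contact_force: [0.9, 0.0, -0.5]
gripper_width: 1.0
grasp_force: 0.0
```

Run:
```python
from h import *
d=pickle.load(open("f0.pkl","rb")); t,s=d["top"],d["scene"]
for a,b in(((304,176.25),(208,177.6)),((305.75,204.25),(229.6,168.8))): print("ridge end",tri(t,a,s,b))
for b in ((294.8,158.1),(277,190.1),(316.9,193),(300.4,225.3)): print(onz(t,b,.075).round(3))
manip.grab_frame("wrist")
w=manip.grab_frame("wrist"); pickle.dump(w,open("w1.pkl","wb")); cv2.imwrite("pics/w1.png",w["frame"])
print(manip.state()["tool_pos"],manip.state()["time"])
m=mask(w["frame"],(85,80,30),(110,255,220)); m=cv2.morphologyEx(m,cv2.MORPH_OPEN,np.ones((3,3)))
c=max(cv2.findContours(m,0,2)[0],key=cv2.contourArea); h=cv2.convexHull(c)
q=cv2.approxPolyDP(h,6,True)[:,0]
for p in q: print(p,onz(w,p,.07).round(4))
```

```text
ridge end (array([ 0.5700212 , -0.21183695,  0.11650524]), np.float64(0.0019797733123019675))
ridge end (array([ 0.47965342, -0.21715746,  0.11452585]), np.float64(0.0022242674914368455))
[ 0.641 -0.187  0.075]
[ 0.531 -0.129  0.075]
[ 0.524 -0.261  0.075]
[ 0.417 -0.206  0.075]
[0.45525473 0.24857581 0.30621716] 1.25
[285 110] [0.426  0.2922 0.07  ]
[340 198] [0.5578 0.3144 0.07  ]
[230 263] [0.5865 0.142  0.07  ]
[174 191] [0.4615 0.1224 0.07  ]
```

View pics/w1.png

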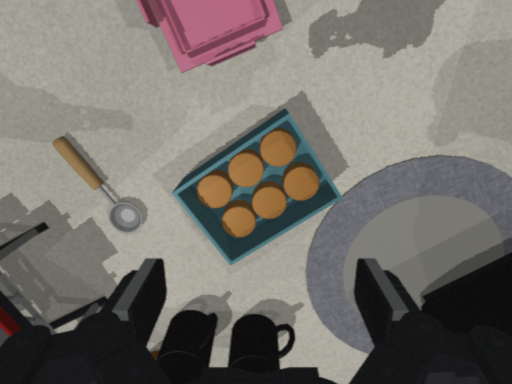

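Run:
```python
from h import *
d=pickle.load(open("f0.pkl","rb")); t=d["top"]
w=pickle.load(open("w1.pkl","rb"))
a=cv2.resize(w["frame"][95:275,160:350],None,fx=4,fy=3.3,interpolation=cv2.INTER_CUBIC)[:594,:800]
cv2.imwrite("pics/c.png",a)
# model check: expected rim / base corners
c=np.array([.508,.218]); yaw=-np.arctan2(.5865-.5578,.3144-.142)*-1
print("yaw",yaw)
```

```text
yaw 0.16496054836031382
```

View pics/c.png

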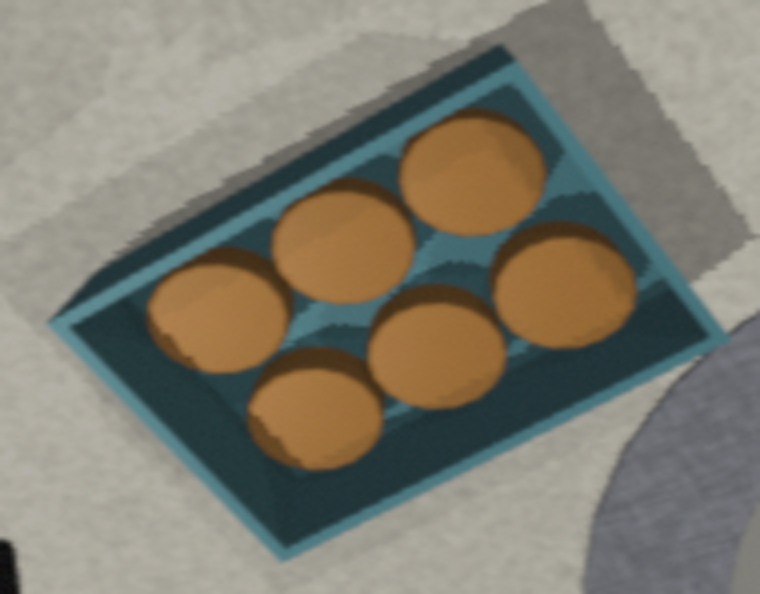

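The crop shows the rim's outer corners at crop pixels (518,63), (728,338), (285,558) and (52,322). The dark outer -x wall is visible below the upper-left rim.

Run:
```python
from h import *
d=pickle.load(open("f0.pkl","rb")); t=d["top"]
w=pickle.load(open("w1.pkl","rb"))
C=[(160+X/4-.4,95+Y/3.3-.4) for X,Y in((518,63),(728,338),(285,558),(52,322))]
P=np.array([onz(w,c,.07) for c in C]); print(P.round(4).tolist(),[np.linalg.norm(P[i]-P[(i+1)%4]).round(4) for i in range(4)],"c",P.mean(0).round(4))
e=P[1]+P[2]-P[0]-P[3]; print("x-axis yaw",np.arctan2(e[1],e[0])); e=P[0]+P[1]-P[2]-P[3]; print("y-axis yaw",np.arctan2(-e[0],e[1]))
print("heights",tri(w,C[1],t,(130+50/4-.4,140+164/4-.4)),tri(w,C[2],t,(130+269/4-.4,140+131/4-.4)))
```

```text
[[0.4319, 0.295, 0.07], [0.5574, 0.3168, 0.07], [0.588, 0.1426, 0.07], [0.4621, 0.12, 0.07]] [np.float64(0.1274), np.float64(0.1768), np.float64(0.1279), np.float64(0.1776)] c [0.5099 0.2186 0.07  ]
x-axis yaw 0.17474118384184006
y-axis yaw 0.17251009569572642
heights (array([0.55691459, 0.3160741 , 0.06949708]), np.float64(0.0019301138033784152)) (array([0.59041884, 0.13932538, 0.06227627]), np.float64(0.0033151398563379285))
```

play_rows(
  series=[
    [[0.0,-0.04,0.002,0,0,0,1],[0.0,-0.045,0.002,0,0,0,1],[0.0,-0.045,0.002,0,0,0,1],[0.0,-0.045,0.002,0,0,0,1],[0.0,-0.045,0.002,0,0,0,1],[0.0,-0.045,0,0,0,0,1],[0.0,-0.045,0,0,0,0,1],[0.0,-0.045,0,0,0,0,1],[0.0,-0.045,0,0,0,0,1],[0.0,0,0,0,0,0,1]],
  ],
)

```text
time: 2.25
tool_pos: [0.4524, -0.1519, 0.3136]
tool_rot: [-0.001, 0.21, 0.978, -0.0]
contact_force: [-0.2, -0.7, -0.5]
gripper_width: 0.998
grasp_force: 0.0
```

Run:
```python
from h import *
w=manip.grab_frame("wrist"); pickle.dump(w,open("w2.pkl","wb"))
print(manip.state()["tool_pos"])
print(proj(w,[.525,-.214,.115]))
x,y=proj(w,[.525,-.2,.09]).astype(int); x0,y0=max(0,x-110),max(0,y-90); print(x0,y0)
cv2.imwrite("pics/w2.png",cv2.resize(w["frame"][y0:y0+180,x0:x0+220],None,fx=3.3,fy=3.3,interpolation=cv2.INTER_CUBIC))
```

```text
[ 0.45260808 -0.1497133   0.31382275]
[238.05512147 231.0609916 ]
139 128
```

View pics/w2.png

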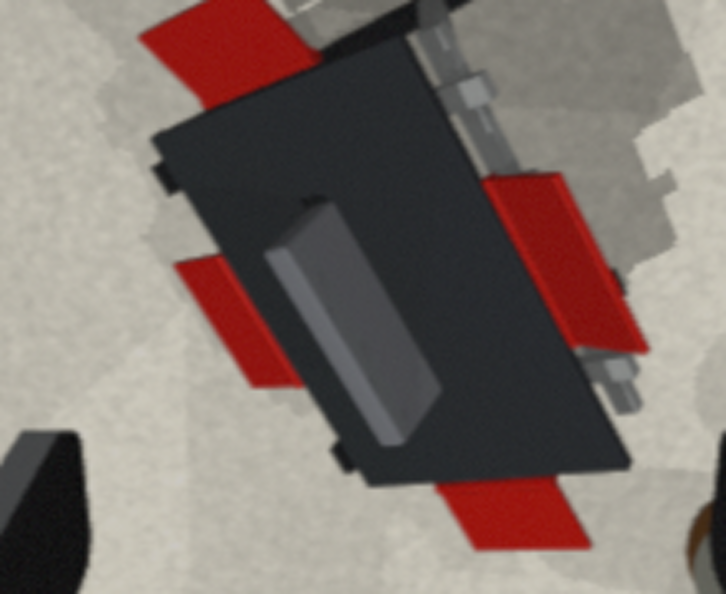

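The crop shows the plate's corners at crop pixels (152,138), (408,35), (632,467) and (370,487). The ridge's top strip has corners at (265,252), (283,244), (405,443) and (383,445), and its inner foot corners are at (330,203) and (440,388). The pose comes from these points, checked by triangulating with the top view.

Run:
```python
from h import *
from scipy.spatial.transform import Rotation as R
d=pickle.load(open("f0.pkl","rb")); t,s=d["top"],d["scene"]
w=pickle.load(open("w2.pkl","rb"))
g=lambda X,Y:(139+X/3.3-.35,128+Y/3.3-.35)
o=np.array([(67,92,-24),(-67,92,-24),(67,-92,-24),(-67,-92,-24),(-6,45,10),(6,45,10),(-6,-45,10),(6,-45,10),(6,45,-24),(6,-45,-24)])/1e3
p=np.array([g(*q) for q in((408,35),(152,138),(632,467),(370,487),(265,252),(283,244),(383,445),(405,443),(330,203),(440,388))])
ok,r,tv=cv2.solvePnP(o,p,w["mtx"],None)
pr=cv2.projectPoints(o,r,tv,w["mtx"],None)[0][:,0]; print("resid",(pr-p).round(1).tolist())
Rw=w["R"].T@cv2.Rodrigues(r)[0]; G=w["R"].T@(tv[:,0]-w["t"])
print("grip",G,"axes x,y,z",Rw.T.round(3).tolist(),"tilt",np.arccos(Rw[2,2]))
for a,b in((g(274,248),(304,176.25)),(g(394,444),(305.75,204.25))): print(tri(w,a,t,b))
print("pnp top ends",G+Rw@[0,.045,.01],G+Rw@[0,-.045,.01])
a=Rw.copy(); zt=-Rw[:,2]; yt=Rw[:,0]; xt=np.cross(yt,zt)
now=R.from_quat(manip.state()["tool_rot"][[1,2,3,0]])
for sg in(1,-1):
    T=R.from_matrix(np.c_[sg*xt,sg*yt,zt]); print(sg,(T*now.inv()).as_rotvec(degrees=True))
print("now axes",now.as_matrix().T.round(3).tolist())
```

```text
resid [[-2.1, 0.4], [-0.7, 0.1], [-1.0, 0.5], [-1.2, 0.2], [-0.1, -0.2], [1.4, 0.3], [-0.2, 0.4], [0.4, 0.2], [1.9, -1.8], [1.6, -0.2]]
grip [ 0.52813306 -0.20663788  0.10891099] axes x,y,z [[-0.052, 0.853, 0.519], [-0.998, -0.062, 0.002], [0.033, -0.518, 0.855]] tilt 0.5452610232514834
(array([ 0.5933697 , -0.26675794, -0.14406944]), np.float64(0.07562156139352073))
(array([ 0.45513696, -0.17198633,  0.32931496]), np.float64(0.032771022528954245))
pnp top ends [ 0.48355317 -0.21459854  0.1175285 ] [ 0.57338055 -0.20902855  0.11739332]
1 [30.9961211  -5.64580365 26.90246984]
-1 [   7.32037697   41.84943399 -147.38565252]
now axes [[-0.913, 0.408, 0.002], [0.408, 0.913, 0.001], [-0.002, 0.001, -1.0]]
```

play_rows(
  series=[
    [[0.013,-0.017,-0.023,5.2,-0.95,4.5,0.6],[0.013,-0.017,-0.023,5.2,-0.95,4.5,0.6],[0.013,-0.017,-0.023,5.2,-0.95,4.5,0.6],[0.013,-0.017,-0.023,5.2,-0.95,4.5,0.6],[0.013,-0.017,-0.023,5.2,-0.95,4.5,0.6],[0.012,-0.015,-0.022,5.2,-0.95,4.5,0.6],[0,0,0,0,0,0,0.6],[0,0,0,0,0,0,0.6]],
  ],
)

```text
time: 3.1
tool_pos: [0.53, -0.2466, 0.1757]
tool_rot: [-0.009, -0.032, 0.962, 0.272]
contact_force: [-0.5, 0.6, 0.2]
gripper_width: 0.598
grasp_force: 0.0
```

Run:
```python
from h import *
w=manip.grab_frame("wrist"); pickle.dump(w,open("w3.pkl","wb"))
s=manip.state();print(s["tool_pos"],s["joint_pos"].round(2),s["tool_rot"])
cv2.imwrite("pics/w3.png",w["frame"])
```

```text
[ 0.53061224 -0.24691793  0.17844029] [-0.75  0.22  1.55  0.37  1.78 -2.39] [-0.00771365 -0.03279069  0.96210383  0.27059468]
```

View pics/w3.png

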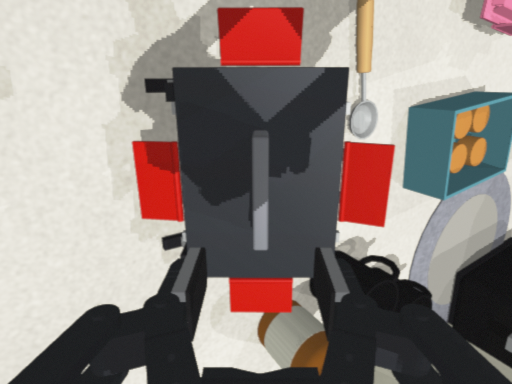

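The wrist view shows the lid square-on. The ridge's top strip runs from (260,137) to (260,250), the plate's corners are at (173,68), (349,68), (185,278) and (335,278), and the fingers are centred on the ridge.

Run:
```python
from h import *
from scipy.spatial.transform import Rotation as R
w=pickle.load(open("w3.pkl","rb")); f=w["frame"]
gr=cv2.cvtColor(f,cv2.COLOR_BGR2GRAY)
print("row200",gr[200,170:350:1][75:110].tolist()); print("col260",gr[120:150,260].tolist(),gr[240:285,260].tolist(),gr[60:75,215].tolist())
o=np.array([(67,92,-24),(-67,92,-24),(-6,45,10),(6,45,10),(-6,-45,10),(6,-45,10)])/1e3
p=np.array([(349,67.5),(173,67.5),(253,137),(268,137),(253,249.5),(268,249.5)],float)
ok,r,tv=cv2.solvePnP(o,p,w["mtx"],None)
pr=cv2.projectPoints(o,r,tv,w["mtx"],None)[0][:,0]; print("resid",(pr-p).round(1).tolist())
Rw=w["R"].T@cv2.Rodrigues(r)[0]; G=w["R"].T@(tv[:,0]-w["t"])
print("grip",G,"axes",Rw.T.round(3).tolist(),np.arccos(Rw[2,2]))
s=manip.state(); T=R.from_quat(s["tool_rot"][[1,2,3,0]]); print("grip in tool",T.inv().apply(G-s["tool_pos"]),"tool z",T.as_matrix()[:,2],"tool y",T.as_matrix()[:,1])
d=pickle.load(open("f0.pkl","rb"))
for a,b in(((260.5,249.5),(304,176.25)),((260.5,137),(305.75,204.25))): print(tri(w,a,d["top"],b),tri(w,a,d["scene"],(208,177.6) if a[1]>200 else (229.6,168.8)))
```

```text
row200 [65, 65, 66, 63, 52, 40, 44, 59, 79, 91, 96, 96, 97, 96, 96, 97, 97, 97, 98, 98, 99, 100, 105, 89, 71, 68, 68, 68, 66, 67, 68, 69, 69, 68, 68]
col260 [45, 44, 43, 45, 43, 44, 44, 43, 40, 45, 61, 73, 76, 76, 76, 74, 74, 83, 91, 96, 96, 97, 98, 96, 96, 97, 97, 96, 97, 96] [153, 152, 151, 152, 152, 151, 152, 151, 150, 138, 93, 67, 64, 63, 65, 64, 65, 62, 64, 63, 63, 63, 62, 63, 63, 64, 63, 64, 64, 63, 63, 63, 65, 63, 63, 62, 63, 63, 65, 76, 94, 100, 86, 84, 88] [138, 138, 141, 143, 144, 143, 134, 78, 53, 53, 45, 44, 44, 44, 45]
resid [[0.3, -1.1], [-0.6, -1.3], [0.5, 2.6], [-0.2, 2.6], [-0.0, -1.2], [-0.1, -1.2]]
grip [ 0.37630715 -0.47740529  0.53204096] axes [[0.056, -0.848, -0.527], [0.907, -0.178, 0.382], [-0.418, -0.499, 0.759]] 0.7090928708997274
grip in tool [ 0.16843333 -0.00285475 -0.41664131] tool z [-0.03258864  0.52017449 -0.85343803] tool y [-0.05892155  0.85140657  0.52118624]
(array([ 0.56928653, -0.21149527,  0.12406755]), np.float64(0.00017699481974655862)) (array([ 0.57198365, -0.20781181,  0.11887873]), np.float64(0.0011479490982647972))
(array([ 0.48087645, -0.21679661,  0.12291663]), np.float64(0.0030169156715633624)) (array([ 0.48258183, -0.21252806,  0.11710548]), np.float64(0.0017319811464289977))
```

play_rows(
  series=[
    [[-0.001,0.01,-0.017,0,0,0,0.6],[-0.001,0.01,-0.017,0,0,0,0.6],[-0.001,0.01,-0.016,0,0,0,0.6],[0,0.01,-0.015,0,0,0,0.6],[-0.001,0.009,-0.015,0,0,0,0.6],[0,0,0,0,0,0,0.6]],
  ],
)

```text
time: 3.75
tool_pos: [0.5246, -0.1971, 0.0958]
tool_rot: [-0.009, -0.032, 0.962, 0.272]
contact_force: [0.3, 0.4, -0.2]
gripper_width: 0.599
grasp_force: 0.0
```

play_rows(
  series=[
    [[0,0,0,0,0,0,0],[0,0,0,0,0,0,0],[0,0,0,0,0,0,0],[0,0,0,0,0,0,0],[0,0,0,0,0,0,0],[0,0,0,0,0,0,0]],
  ],
)

```text
time: 4.35
tool_pos: [0.5261, -0.1998, 0.0979]
tool_rot: [-0.007, -0.032, 0.962, 0.271]
contact_force: [0.1, -0.5, -0.4]
gripper_width: -0.0
grasp_force: 0.0
```

Run:
```python
from h import *
w=manip.grab_frame("wrist"); s=manip.grab_frame("scene"); pickle.dump((w,s),open("w4.pkl","wb"))
st=manip.state();print(st["tool_pos"],st["gripper_width"],st["contact_force"],proj(w,st["tool_pos"]),proj(s,st["tool_pos"]))
a=cv2.resize(w["frame"],(400,300)); b=cv2.resize(s["frame"][130:250,150:310],(400,300),interpolation=cv2.INTER_CUBIC)
cv2.imwrite("pics/w4.png",np.hstack([a,b]))
```

```text
[ 0.52607012 -0.19971469  0.09788708] -0.00187928364661649 [ 0.45754572 -0.86186466  0.29018575] [259.87295547 236.35950255] [221.25895661 179.48976013]
```

View pics/w4.png

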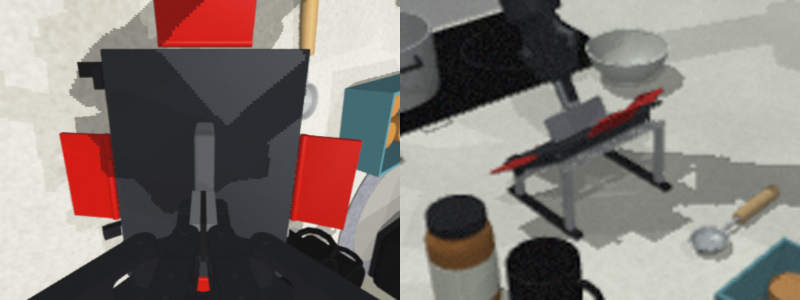

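The wrist half shows the shut fingers on the ridge's centre line, with tips at about (203,190), and ridge visible only from y=122 to 190. The gripper shut without holding anything, so I need a closer crop to see why.

Run:
```python
from h import *
w,s=pickle.load(open("w4.pkl","rb"))
a=cv2.resize(w["frame"][140:340,200:320],(360,600),interpolation=cv2.INTER_CUBIC)
b=cv2.resize(s["frame"][150:200,195:245],(440,440),interpolation=cv2.INTER_CUBIC)
b=cv2.copyMakeBorder(b,0,160,0,0,cv2.BORDER_CONSTANT)
c=np.hstack([a,b]); c=cv2.convertScaleAbs(c,alpha=1.5,beta=10)
cv2.imwrite("pics/c4.png",c)
```

```text
(no output)
```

View pics/c4.png

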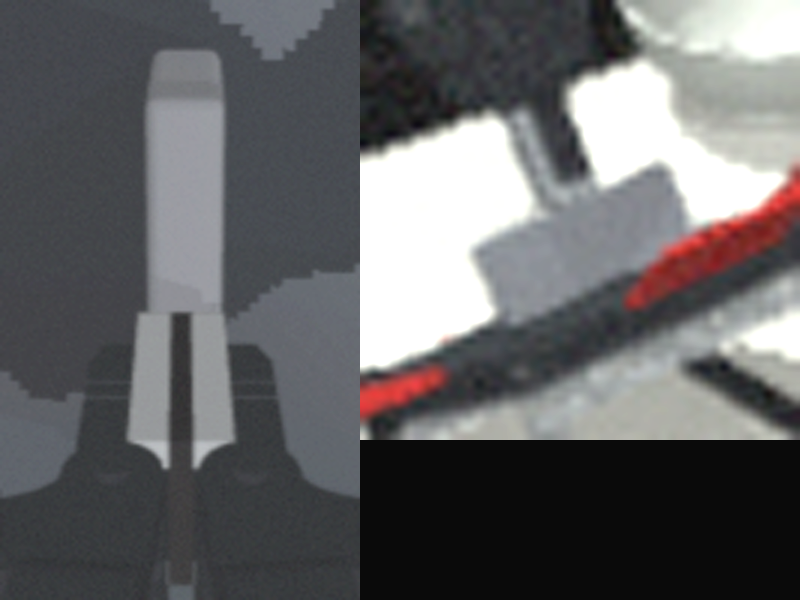

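The crop confirms that the shut finger tips stop at the ridge's top face: tips at crop row 313 in the wrist half, and at (575,195) on the ridge's top edge in the scene half. So the tips sit about 20 mm short of the point I assumed. I'll reopen, go 20 mm deeper along the tool axis watching the force, then close again.

play_rows(
  series=[
    [[0,0,0,0,0,0,0.5],[0,0,0,0,0,0,0.5],[0,0,0,0,0,0,0.5],[0,0.0026,-0.0043,0,0,0,0.5],[0,0.0026,-0.0043,0,0,0,0.5],[0,0.0026,-0.0043,0,0,0,0.5],[-0.0007,0.0026,-0.0043,0,0,0,0.5],[0,0,0,0,0,0,0.5]],
  ],
)

```text
time: 5.25
tool_pos: [0.5246, -0.1882, 0.0795]
tool_rot: [-0.008, -0.032, 0.962, 0.271]
contact_force: [-0.4, 0.0, -0.0]
gripper_width: 0.499
grasp_force: 0.0
```

play_rows(
  series=[
    [[0,0,0,0,0,0,0],[0,0,0,0,0,0,0],[0,0,0,0,0,0,0],[0,0,0,0,0,0,0],[0,0,0,0,0,0,0]],
  ],
)

```text
time: 5.75
tool_pos: [0.5255, -0.1888, 0.0814]
tool_rot: [-0.007, -0.032, 0.962, 0.271]
contact_force: [-1.7, 1.7, 4.7]
gripper_width: 0.123
grasp_force: 62.2
```

The ridge is gripped: opening 0.123 (about 10.5 mm) and pad force 62 N. Now I'll lift square to the slope.

play_rows(
  series=[
    [[0.0003,-0.005,0.0085,0,0,0,0],[0.0003,-0.005,0.0085,0,0,0,0],[0.0003,-0.005,0.0085,0,0,0,0],[0.0003,-0.005,0.0085,0,0,0,0],[0.0003,-0.005,0.0085,0,0,0,0],[0,0,0.02,0,0,0,0],[0,0,0.03,0,0,0,0],[0,0,0.03,0,0,0,0],[0,0,0.02,0,0,0,0],[0,0,0,0,0,0,0]],
  ],
)

```text
time: 6.75
tool_pos: [0.5284, -0.2158, 0.2275]
tool_rot: [-0.005, -0.033, 0.963, 0.268]
contact_force: [-0.7, -0.1, -2.5]
gripper_width: 0.123
grasp_force: 61.5
```

Run:
```python
from h import *
from scipy.spatial.transform import Rotation as R
d={n:manip.grab_frame(n) for n in("scene","top","wrist")}; pickle.dump(d,open("f5.pkl","wb"))
s=manip.state(); T=R.from_quat(s["tool_rot"][[1,2,3,0]]); print(s["tool_pos"],s["joint_pos"].round(2),s["contact_force"],s["gripper_width"])
M=T.as_matrix(); print("y",M[:,1],"z",M[:,2])
for yaw in(.174,.174+np.pi):
    y=np.array([np.cos(yaw),np.sin(yaw),0]); z=np.array([0,0,-1.]); 
    lv=R.align_vectors([[0,0,-1.]],[M[:,2]])[0]
    Tt=R.from_matrix(np.c_[np.cross(y,z),y,z]); print(yaw,"direct",(Tt*T.inv()).as_rotvec(degrees=True),"level",lv.as_rotvec(degrees=True),"then yaw",(Tt*(lv*T).inv()).as_rotvec(degrees=True))
for n in("top","scene","wrist"):
  for b in blobs(mask(d[n]["frame"],(0,180,60),(6,255,255)),15): print(n,b[:3])
```

```text
[ 0.52628538 -0.21407354  0.2217897 ] [-0.72  0.14  1.57  0.39  1.82 -2.34] [-0.40044867 -0.75064681 -3.48194963] 0.12475394522287603
y [-0.05666499  0.85120011  0.52177338] z [-0.03298945  0.5207314  -0.85308294]
0.174 direct [-26.98265057  21.29517422 -81.53722197] level [-31.38848673  -1.98852797   0.        ] then yaw [ 1.09497051e-14 -8.62441761e-15 -8.38121564e+01]
3.315592653589793 direct [-21.91800837 -27.77183013  93.51263331] level [-31.38848673  -1.98852797   0.        ] then yaw [8.88277101e-15 1.12777149e-14 9.61878436e+01]
top (np.int32(174), [309.2, 145.1], [302, 139, 16, 13])
top (np.int32(188), [289.9, 180.6], [286, 168, 9, 26])
top (np.int32(96), [334.4, 189.1], [330, 183, 9, 13])
top (np.int32(92), [312.7, 218.5], [307, 215, 14, 11])
scene (np.int32(62), [227.6, 131.9], [218, 126, 20, 13])
scene (np.int32(26), [186.2, 149.7], [177, 147, 17, 7])
wrist (np.int32(7996), [260.5, 27.7], [188, 0, 146, 58])
wrist (np.int32(7738), [99.3, 237.9], [54, 180, 88, 121])
wrist (np.int32(10420), [430.2, 246.7], [380, 182, 105, 135])
```

play_rows(
  series=[
    [[-0.001,0.03,0.003,-2.45,1.94,-7.41,0],[-0.0015,0.04,0.003,-2.45,1.94,-7.41,0],[-0.0015,0.04,0,-2.45,1.94,-7.41,0],[-0.0015,0.04,0,-2.45,1.94,-7.41,0],[-0.0015,0.04,0,-2.45,1.94,-7.41,0],[-0.0015,0.04,0,-2.45,1.94,-7.41,0],[-0.0015,0.04,0,-2.45,1.94,-7.41,0],[-0.0015,0.04,0,-2.45,1.94,-7.41,0],[-0.0015,0.04,0,-2.45,1.94,-7.41,0],[-0.0015,0.04,0,-2.45,1.94,-7.41,0]],
  ],
)

```text
time: 7.9
tool_pos: [0.5117, 0.1571, 0.2266]
tool_rot: [-0.005, 0.567, 0.823, 0.038]
contact_force: [0.8, 0.0, -3.7]
gripper_width: 0.126
grasp_force: 61.4
```

play_rows(
  series=[
    [[-0.0015,0.03,0,-2.45,1.94,-7.41,0],[-0.001,0.013,0,0,0,0,0],[0,0,0,0,0,0,0],[0,0,0,0,0,0,0]],
  ],
)

```text
time: 8.3
tool_pos: [0.5103, 0.1981, 0.2272]
tool_rot: [-0.004, 0.617, 0.787, 0.012]
contact_force: [-0.4, -0.9, -2.8]
gripper_width: 0.119
grasp_force: 61.4
```

```bash
cat > st.py <<'E'
from h import *
from scipy.spatial.transform import Rotation as R
s=manip.state(); T=R.from_quat(s["tool_rot"][[1,2,3,0]]); M=T.as_matrix()
print(s["time"],s["tool_pos"].round(4),"q",s["joint_pos"].round(2),"F",s["contact_force"].round(1),"w",round(s["gripper_width"],3),"y",M[:,1].round(3),"z",M[:,2].round(3))
E
python3 - <<'E'
from st import *
d={n:manip.grab_frame(n) for n in("scene","top","wrist")}; pickle.dump(d,open("f6.pkl","wb"))
y=np.array([np.cos(.174),np.sin(.174),0]); z=np.array([0,0,-1.])
print("rot left",(R.from_matrix(np.c_[np.cross(y,z),y,z])*T.inv()).as_rotvec(degrees=True))
for n in("top","scene","wrist"):
  for b in blobs(mask(d[n]["frame"],(0,180,60),(6,255,255)),15): print(n,b[:3])
E
```

```text
8.3 [0.5103 0.1981 0.2272] q [ 0.22 -0.16  1.78  0.02  1.51 -0.02] F [-0.4 -0.9 -2.8] w 0.119 y [0.971 0.238 0.014] z [ 0.009  0.023 -1.   ]
rot left [-1.27708875  0.53285403 -3.82594623]
top (np.int32(28), [170.9, 154.3], [169, 148, 5, 13])
top (np.int32(249), [205.2, 177.8], [198, 168, 16, 21])
top (np.int32(113), [130.2, 193.9], [126, 184, 9, 20])
top (np.int32(102), [180.7, 213.8], [176, 207, 10, 14])
scene (np.int32(142), [278.7, 180.2], [268, 175, 22, 12])
scene (np.int32(108), [336.8, 180.3], [327, 176, 22, 10])
scene (np.int32(165), [360.6, 206.5], [349, 200, 25, 13])
scene (np.int32(139), [299.7, 207.1], [284, 202, 32, 11])
wrist (np.int32(8034), [260.5, 27.8], [188, 0, 146, 58])
wrist (np.int32(7742), [99.4, 237.9], [54, 181, 87, 121])
wrist (np.int32(10356), [430.2, 246.8], [380, 183, 105, 134])
```

play_rows(
  series=[
    [[0,0.01,0,-0.64,0.27,-1.9,0],[0,0.01,0,-0.64,0.27,-1.9,0],[0,0,0,0,0,0,0],[0,0,0,0,0,0,0],[0,0,0,0,0,0,0]],
  ],
)

```text
time: 8.95
tool_pos: [0.5112, 0.2178, 0.2289]
tool_rot: [0.001, 0.643, 0.766, 0.001]
contact_force: [-0.7, 0.1, -3.9]
gripper_width: 0.123
grasp_force: 61.4
```

Run:
```python
from st import *
d={n:manip.grab_frame(n) for n in("scene","top","wrist")}; pickle.dump(d,open("f7.pkl","wb"))
y=np.array([np.cos(.174),np.sin(.174),0]); z=np.array([0,0,-1.])
print("rot left",(R.from_matrix(np.c_[np.cross(y,z),y,z])*T.inv()).as_rotvec(degrees=True))
B={n:[b for b in blobs(mask(d[n]["frame"],(0,180,60),(6,255,255)),15)] for n in("top","scene")}
for b in B["top"]:
  for c in B["scene"]:
    X,e=tri(d["top"],b[1],d["scene"],c[1])
    if e<.012: print(b[0],c[0],b[1],c[1],X.round(4),round(e,4))
```

```text
8.95 [0.5112 0.2178 0.2289] q [ 0.27 -0.13  1.75 -0.    1.52  0.1 ] F [-0.7  0.1 -3.9] w 0.123 y [0.985 0.172 0.003] z [ 0.003  0.001 -1.   ]
rot left [-0.03146095  0.17268572  0.053355  ]
260 153 [198.3, 179.8] [285.4, 180.8] [0.5299 0.1065 0.2362] 0.0017
191 181 [120.6, 190.5] [366.3, 212.4] [0.4925 0.3248 0.2408] 0.0041
```

play_rows(
  series=[
    [[-0.001,0.001,-0.02,0,0,0,0],[0,0.001,-0.025,0,0,0,0],[0,0,-0.025,0,0,0,0],[0,0,-0.025,0,0,0,0],[0,0,-0.02,0,0,0,0],[0,0,-0.013,0,0,0,0],[0,0,0,0,0,0,0],[0,0,0,0,0,0,0]],
  ],
)

```text
time: 9.9
tool_pos: [0.5106, 0.2208, 0.1016]
tool_rot: [0.001, 0.643, 0.766, 0.002]
contact_force: [0.2, -0.0, -3.4]
gripper_width: 0.123
grasp_force: 61.3
```

Run:
```python
from st import *
d={n:manip.grab_frame(n) for n in("scene","top","wrist")}; pickle.dump(d,open("f8.pkl","wb"))
B={n:[b for b in blobs(mask(d[n]["frame"],(0,180,60),(6,255,255)),15)] for n in("top","scene")}
for b in B["top"]:
  for c in B["scene"]:
    X,e=tri(d["top"],b[1],d["scene"],c[1])
    if e<.008: print(b[0],c[0],b[1],c[1],X.round(4),round(e,4))
a=cv2.resize(d["scene"]["frame"][185:305,250:380],None,fx=3,fy=3,interpolation=cv2.INTER_CUBIC); b=cv2.resize(d["top"]["frame"][140:260,110:250],None,fx=3,fy=3,interpolation=cv2.INTER_CUBIC)
cv2.imwrite("pics/p8.png",np.hstack([a,b])[:600,:800])
```

```text
9.9 [0.5106 0.2208 0.1016] q [ 0.27 -0.03  1.87 -0.    1.29  0.1 ] F [ 0.2 -0.  -3.4] w 0.123 y [0.985 0.173 0.004] z [ 0.004  0.001 -1.   ]
203 158 [202.8, 187.6] [284.6, 220.8] [0.5296 0.1101 0.1094] 0.0008
91 186 [134.6, 198.8] [358.5, 255.7] [0.4886 0.3249 0.1091] 0.0038
```

View pics/p8.png

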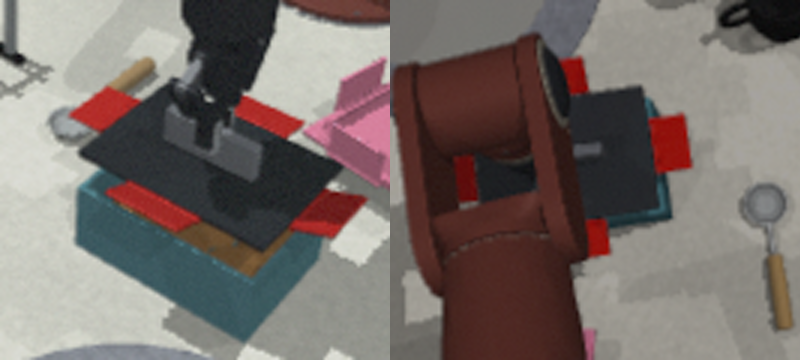

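The last picture shows the lid level above the container, square to it, with all four flaps spread. The scene crop leaves a small overhang toward the camera, as expected at that height. The midpoint of the ±y flaps, (0.509, 0.2175), matches the container's centre, (0.510, 0.2186), so I'll lower it while watching the force.

play_rows(
  series=[
    [[0.0005,0.0005,-0.006,0,0,0,0],[0,0,-0.006,0,0,0,0],[0,0,-0.005,0,0,0,0],[0,0,-0.004,0,0,0,0],[0,0,-0.003,0,0,0,0],[0,0,-0.003,0,0,0,0],[0,0,-0.002,0,0,0,0]],
  ],
)

```text
time: 10.75
tool_pos: [0.5105, 0.2212, 0.0716]
tool_rot: [0.001, 0.643, 0.766, 0.001]
contact_force: [0.3, -0.2, -3.4]
gripper_width: 0.127
grasp_force: 61.5
```

play_rows(
  series=[
    [[0,0,-0.002,0,0,0,0],[0,0,-0.001,0,0,0,0],[0,0,0,0,0,0,0]],
  ],
)

```text
time: 11.05
tool_pos: [0.5106, 0.2212, 0.0688]
tool_rot: [0.001, 0.643, 0.766, 0.001]
contact_force: [0.0, -0.1, -2.9]
gripper_width: 0.124
grasp_force: 61.5
```

play_rows(
  series=[
    [[0,0,-0.001,0,0,0,0],[0,0,-0.001,0,0,0,0],[0,0,-0.001,0,0,0,0],[0,0,0,0,0,0,0]],
  ],
)

```text
time: 11.45
tool_pos: [0.5105, 0.2212, 0.0657]
tool_rot: [0.001, 0.643, 0.766, 0.001]
contact_force: [0.1, -0.5, -2.3]
gripper_width: 0.123
grasp_force: 61.5
```

play_rows(
  series=[
    [[0,0,-0.001,0,0,0,0],[0,0,-0.001,0,0,0,0],[0,0,0,0,0,0,0]],
  ],
)

```text
time: 11.75
tool_pos: [0.5108, 0.2213, 0.0643]
tool_rot: [0.001, 0.643, 0.766, 0.001]
contact_force: [-0.1, 0.3, -1.3]
gripper_width: 0.128
grasp_force: 61.6
```

play_rows(
  series=[
    [[0,0,-0.001,0,0,0,0],[0,0,-0.001,0,0,0,0],[0,0,0,0,0,0,0]],
  ],
)

```text
time: 12.05
tool_pos: [0.511, 0.2213, 0.0638]
tool_rot: [0.001, 0.643, 0.766, 0.001]
contact_force: [-4.3, -1.2, 7.4]
gripper_width: 0.124
grasp_force: 62.9
```

Run:
```python
from st import *
d={n:manip.grab_frame(n) for n in("scene","top","wrist")}; pickle.dump(d,open("f9.pkl","wb"))
B={n:[b for b in blobs(mask(d[n]["frame"],(0,180,60),(6,255,255)),15)] for n in("top","scene")}
for b in B["top"]:
  for c in B["scene"]:
    X,e=tri(d["top"],b[1],d["scene"],c[1])
    if e<.008: print(b[0],c[0],b[1],c[1],X.round(4),round(e,4))
```

```text
12.05 [0.511  0.2213 0.0638] q [ 0.28  0.02  1.89 -0.    1.23  0.1 ] F [-4.3 -1.2  7.4] w 0.124 y [0.985 0.173 0.003] z [ 0.003  0.001 -1.   ]
191 160 [204.2, 189.7] [284.1, 231.6] [0.5295 0.1103 0.0714] 0.001
73 183 [138.5, 201.0] [356.4, 267.4] [0.4872 0.3246 0.0689] 0.0043
```

play_rows(
  series=[
    [[0,0,-0.001,0,0,0,0],[0,0,0,0,0,0,0]],
  ],
)

```text
time: 12.4
tool_pos: [0.5111, 0.2213, 0.0638]
tool_rot: [0.001, 0.643, 0.766, 0.001]
contact_force: [-6.4, -2.2, 12.7]
gripper_width: 0.123
grasp_force: 63.6
```

play_rows(
  series=[
    [[0,0,0.001,0,0,0,0.4],[0,0,0,0,0,0,0.4],[0,0,0,0,0,0,0.4],[0,0,0,0,0,0,0.4],[0,0,0.015,0,0,0,0.4],[0,0,0.03,0,0,0,0.3],[0,0,0.04,0,0,0,0],[0,0,0.04,0,0,0,0],[0,0,0.02,0,0,0,0],[0,0,0,0,0,0,0]],
  ],
)

```text
time: 13.4
tool_pos: [0.5132, 0.222, 0.213]
tool_rot: [0.004, 0.643, 0.766, 0.005]
contact_force: [0.2, -0.1, -0.1]
gripper_width: 0.0
grasp_force: 0.0
```

```bash
cat > fl.py <<'E'
from st import *
d={n:manip.grab_frame(n) for n in("scene","top","wrist")}
def show(tag):
  pickle.dump(d,open(tag+".pkl","wb"))
  B={n:[b for b in blobs(mask(d[n]["frame"],(0,150,60),(6,255,255)),15)] for n in d}
  for n in B:
    for b in B[n]: print(n,b[:3])
  for n,m in(("top","scene"),("wrist","scene"),("wrist","top")):
   for b in B[n]:
    for c in B[m]:
     X,e=tri(d[n],b[1],d[m],c[1])
     if e<.008 and 0<X[2]<.13: print(n,m,b[1],c[1],X.round(4),round(e,4))
E
python3 - <<'E'
import fl; fl.show("f10")
E
```

```text
13.4 [0.5132 0.222  0.213 ] q [ 0.28 -0.12  1.77 -0.    1.48  0.1 ] F [ 0.2 -0.1 -0.1] w 0.0 y [0.985 0.173 0.013] z [ 0.012  0.003 -1.   ]
scene (np.int32(177), [283.9, 231.6], [274, 225, 22, 15])
scene (np.int32(177), [335.3, 233.7], [322, 227, 27, 15])
scene (np.int32(217), [299.8, 265.0], [285, 257, 30, 17])
scene (np.int32(201), [356.5, 267.3], [344, 259, 25, 17])
top (np.int32(206), [167.7, 168.8], [158, 163, 20, 13])
top (np.int32(197), [204.3, 189.5], [198, 181, 14, 19])
top (np.int32(175), [135.3, 198.5], [129, 190, 13, 18])
top (np.int32(210), [175.0, 221.1], [164, 214, 21, 15])
wrist (np.int32(3513), [259.4, 41.7], [223, 17, 74, 50])
wrist (np.int32(2735), [167.5, 170.4], [145, 136, 45, 72])
wrist (np.int32(3047), [353.1, 172.6], [330, 136, 49, 76])
top scene [167.7, 168.8] [299.8, 265.0] [0.595  0.2337 0.0758] 0.0035
top scene [204.3, 189.5] [283.9, 231.6] [0.5301 0.11   0.0716] 0.0009
top scene [135.3, 198.5] [356.5, 267.3] [0.4948 0.331  0.0788] 0.001
top scene [175.0, 221.1] [335.3, 233.7] [0.4236 0.2032 0.0673] 0.0038
wrist scene [259.4, 41.7] [356.5, 267.3] [0.4917 0.3309 0.0765] 0.0019
wrist scene [167.5, 170.4] [335.3, 233.7] [0.4243 0.2063 0.0694] 0.0005
wrist scene [353.1, 172.6] [299.8, 265.0] [0.5961 0.237  0.0787] 0.0001
wrist top [259.4, 41.7] [135.3, 198.5] [0.4927 0.3298 0.0852] 0.0037
wrist top [167.5, 170.4] [175.0, 221.1] [0.4239 0.2035 0.0624] 0.0031
wrist top [353.1, 172.6] [167.7, 168.8] [0.5988 0.2345 0.0678] 0.0017
```

play_rows(
  series=[
    [[-0.001,0,-0.03,0,0.4,0,0],[0,0,-0.03,0,0.3,0,0],[0,0,-0.025,0,0,0,0],[0,0,-0.015,0,0,0,0],[0,0,-0.01,0,0,0,0],[0,0,-0.005,0,0,0,0],[0,0,0,0,0,0,0]],
  ],
)

```text
time: 14.25
tool_pos: [0.5095, 0.2212, 0.0917]
tool_rot: [-0.004, 0.643, 0.766, -0.003]
contact_force: [0.5, -0.6, 0.3]
gripper_width: 0.001
grasp_force: 0.0
```

play_rows(
  series=[
    [[0,0,-0.003,0,0,0,0],[0,0,-0.003,0,0,0,0],[0,0,0,0,0,0,0]],
  ],
)

```text
time: 14.55
tool_pos: [0.5098, 0.2213, 0.0861]
tool_rot: [-0.004, 0.643, 0.766, -0.003]
contact_force: [-0.4, -0.3, 0.1]
gripper_width: 0.002
grasp_force: 0.0
```

play_rows(
  series=[
    [[0,0,-0.002,0,0,0,0],[0,0,-0.002,0,0,0,0],[0,0,0,0,0,0,0]],
  ],
)

```text
time: 14.85
tool_pos: [0.5101, 0.2214, 0.0835]
tool_rot: [-0.004, 0.643, 0.766, -0.002]
contact_force: [-3.2, -0.6, 6.4]
gripper_width: -0.001
grasp_force: 3.3
```

The tips touch the ridge's top (known z 0.110) at a reported TCP of 0.0835. So the true tips sit 26 mm behind the reported TCP, and I'll use that offset for the flaps. The +x flap comes first.

play_rows(
  series=[
    [[0,0,0.03,0,0,0,0],[0.0315,0.0055,0,0,0,0,0],[0.0315,0.0055,0,0,0,0,0],[0.0315,0.0055,0,0,0,0,0],[0,0,-0.015,0,0,0,0],[0,0,-0.015,0,0,0,0],[0,0,-0.015,0,0,0,0],[0,0,-0.015,0,0,0,0],[0,0,-0.015,0,0,0,0],[0,0,-0.015,0,0,0,0]],
  ],
)

```text
time: 15.85
tool_pos: [0.6039, 0.2378, 0.0209]
tool_rot: [-0.004, 0.643, 0.766, -0.003]
contact_force: [1.3, -0.8, 0.2]
gripper_width: 0.002
grasp_force: 0.6
```

play_rows(
  series=[
    [[0,0,-0.005,0,0,0,0],[-0.003,-0.0005,0,0,0,0,0],[-0.003,-0.0005,0,0,0,0,0],[-0.002,-0.0003,0,0,0,0,0]],
  ],
)

```text
time: 16.25
tool_pos: [0.5965, 0.2365, 0.0177]
tool_rot: [-0.003, 0.643, 0.766, -0.002]
contact_force: [1.6, 0.5, -1.0]
gripper_width: -0.004
grasp_force: 0.7
```

play_rows(
  series=[
    [[-0.002,-0.0004,0,0,0,0,0],[-0.002,-0.0004,0,0,0,0,0],[-0.001,-0.0002,0,0,0,0,0]],
  ],
)

```text
time: 16.55
tool_pos: [0.5918, 0.2357, 0.0175]
tool_rot: [-0.003, 0.643, 0.766, -0.002]
contact_force: [4.6, 1.3, -1.6]
gripper_width: 0.002
grasp_force: 2.5
```

play_rows(
  series=[
    [[-0.001,-0.0002,0,0,0,0,0],[-0.001,-0.0002,0,0,0,0,0],[0,0,0,0,0,0,0]],
  ],
)

```text
time: 16.85
tool_pos: [0.5919, 0.2358, 0.0185]
tool_rot: [-0.002, 0.643, 0.766, 0.0]
contact_force: [7.2, 2.2, -1.5]
gripper_width: -0.002
grasp_force: 3.9
```

play_rows(
  series=[
    [[0.015,0.0026,0,0,0,0,0],[0,0,0.045,0,0,0,0],[0,0,0.045,0,0,0,0],[-0.0288,0.0249,0,0,0,0,0],[-0.0288,0.0249,0,0,0,0,0],[-0.0288,0.0249,0,0,0,0,0],[-0.0286,0.0249,0,0,0,0,0],[0,0,0,0,0,0,0]],
  ],
)

```text
time: 17.65
tool_pos: [0.4853, 0.3393, 0.1065]
tool_rot: [-0.005, 0.641, 0.767, -0.004]
contact_force: [-0.1, 0.2, -0.2]
gripper_width: 0.003
grasp_force: 0.0
```

Run:
```python
import fl; fl.show("f11")
```

```text
17.65 [0.4853 0.3393 0.1065] q [0.48 0.06 1.77 0.01 1.32 0.3 ] F [-0.1  0.2 -0.2] w 0.003 y [ 0.984  0.177 -0.012] z [-0.012  0.001 -1.   ]
scene (np.int32(179), [284.8, 230.9], [274, 224, 23, 15])
scene (np.int32(175), [336.0, 232.8], [323, 226, 27, 15])
scene (np.int32(246), [303.6, 266.8], [293, 256, 23, 23])
scene (np.int32(230), [357.3, 266.3], [345, 258, 25, 17])
top (np.int32(25), [167.2, 175.3], [158, 174, 20, 4])
top (np.int32(200), [204.5, 190.8], [198, 182, 14, 19])
top (np.int32(213), [135.6, 201.4], [129, 192, 14, 19])
top (np.int32(252), [173.5, 222.4], [163, 215, 23, 15])
wrist (np.int32(4127), [257.2, 224.6], [209, 203, 97, 47])
wrist (np.int32(286), [127.2, 320.0], [117, 313, 28, 19])
wrist (np.int32(140), [156.9, 356.8], [145, 347, 24, 22])
top scene [167.2, 175.3] [303.6, 266.8] [0.5782 0.2357 0.0603] 0.002
top scene [204.5, 190.8] [284.8, 230.9] [0.5258 0.1092 0.0714] 0.0009
top scene [135.6, 201.4] [357.3, 266.3] [0.4866 0.3293 0.0757] 0.0016
top scene [173.5, 222.4] [336.0, 232.8] [0.4205 0.2055 0.0703] 0.0006
wrist scene [257.2, 224.6] [357.3, 266.3] [0.4874 0.3293 0.0757] 0.001
wrist scene [156.9, 356.8] [336.0, 232.8] [0.4321 0.2132 0.0815] 0.0006
wrist top [257.2, 224.6] [135.6, 201.4] [0.4867 0.3299 0.0757] 0.0012
```

play_rows(
  series=[
    [[0,0,-0.018,0,-0.5,0,0],[0,0,-0.015,0,0,0,0],[0,0,-0.015,0,0,0,0],[0,0,-0.015,0,0,0,0],[0,0,-0.015,0,0,0,0],[0,0,-0.01,0,0,0,0],[0.0005,-0.003,0,0,0,0,0],[0.0005,-0.003,0,0,0,0,0],[0.0003,-0.002,0,0,0,0,0]],
  ],
)

```text
time: 18.7
tool_pos: [0.4907, 0.3292, 0.0193]
tool_rot: [-0.0, 0.643, 0.766, 0.0]
contact_force: [0.2, 1.4, -1.9]
gripper_width: 0.001
grasp_force: 0.5
```

play_rows(
  series=[
    [[0.0004,-0.002,0,0,0,0,0],[0,-0.001,0,0,0,0,0]],
  ],
)

```text
time: 18.9
tool_pos: [0.4913, 0.3263, 0.0196]
tool_rot: [-0.0, 0.643, 0.766, 0.001]
contact_force: [0.2, 1.7, -0.9]
gripper_width: -0.003
grasp_force: 0.9
```

play_rows(
  series=[
    [[0.0002,-0.001,0,0,0,0,0],[0,-0.001,0,0,0,0,0]],
  ],
)

```text
time: 19.1
tool_pos: [0.4915, 0.3246, 0.0195]
tool_rot: [-0.0, 0.643, 0.766, 0.001]
contact_force: [0.5, 2.7, 0.3]
gripper_width: 0.002
grasp_force: 1.3
```

play_rows(
  series=[
    [[0.0002,-0.001,0,0,0,0,0],[0,-0.001,0,0,0,0,0]],
  ],
)

```text
time: 19.3
tool_pos: [0.4919, 0.3227, 0.0196]
tool_rot: [-0.0, 0.643, 0.766, 0.001]
contact_force: [1.5, 3.7, 1.3]
gripper_width: 0.001
grasp_force: 1.7
```

play_rows(
  series=[
    [[-0.0026,0.015,0,0,0,0,0],[0,0,0.045,0,0,0,0],[0,0,0.045,0,0,0,0],[-0.018,-0.0331,0,0,0,0,0],[-0.018,-0.0331,0,0,0,0,0],[-0.018,-0.0331,0,0,0,0,0],[-0.018,-0.0331,0,0,0,0,0],[0,0,0,0,0,0,0]],
  ],
)

```text
time: 20.1
tool_pos: [0.4139, 0.2025, 0.1074]
tool_rot: [-0.001, 0.644, 0.765, -0.002]
contact_force: [0.3, -0.1, -0.7]
gripper_width: 0.002
grasp_force: 0.0
```

Run:
```python
import fl; fl.show("f12")
```

```text
20.1 [0.4139 0.2025 0.1074] q [ 0.29 -0.27  2.08 -0.    1.34  0.12] F [ 0.3 -0.1 -0.7] w 0.002 y [ 0.985  0.171 -0.004] z [-0.004 -0.002 -1.   ]
scene (np.int32(179), [283.3, 230.1], [272, 223, 23, 15])
scene (np.int32(174), [334.2, 232.1], [321, 225, 27, 15])
scene (np.int32(237), [301.8, 265.9], [291, 255, 23, 23])
scene (np.int32(117), [348.9, 267.9], [343, 258, 14, 22])
top (np.int32(29), [169.7, 174.9], [160, 173, 20, 5])
top (np.int32(197), [206.1, 190.6], [200, 182, 13, 19])
top (np.int32(137), [180.0, 221.2], [174, 215, 13, 13])
wrist (np.int32(1130), [415.7, 66.6], [353, 62, 121, 10])
wrist (np.int32(4654), [267.9, 209.1], [238, 169, 60, 99])
wrist (np.int32(602), [501.9, 227.9], [489, 178, 23, 89])
wrist (np.int32(86), [414.8, 336.7], [405, 334, 17, 9])
wrist (np.int32(156), [362.8, 356.6], [352, 346, 24, 23])
top scene [169.7, 174.9] [301.8, 265.9] [0.5791 0.2287 0.059 ] 0.0004
top scene [206.1, 190.6] [283.3, 230.1] [0.5266 0.104  0.0714] 0.001
wrist scene [415.7, 66.6] [348.9, 267.9] [0.494  0.3104 0.0607] 0.0004
wrist scene [267.9, 209.1] [334.2, 232.1] [0.4222 0.2032 0.0699] 0.0059
wrist scene [362.8, 356.6] [283.3, 230.1] [0.52   0.0946 0.0653] 0.0054
wrist top [267.9, 209.1] [180.0, 221.2] [0.4262 0.1919 0.0334] 0.003
wrist top [501.9, 227.9] [169.7, 174.9] [0.5747 0.2236 0.0786] 0.0014
```

play_rows(
  series=[
    [[0,0,-0.018,0,0,0,0],[0,0,-0.015,0,0,0,0],[0,0,-0.015,0,0,0,0],[0,0,-0.015,0,0,0,0],[0,0,-0.015,0,0,0,0],[0,0,-0.011,0,0,0,0],[0.003,0.0005,0,0,0,0,0],[0.003,0.0005,0,0,0,0,0],[0.002,0.0004,0,0,0,0,0]],
  ],
)

```text
time: 21.15
tool_pos: [0.4252, 0.2066, 0.0203]
tool_rot: [-0.0, 0.643, 0.766, 0.0]
contact_force: [-1.7, 0.2, -0.4]
gripper_width: -0.0
grasp_force: 0.7
```

play_rows(
  series=[
    [[0.002,0.0004,0,0,0,0,0],[0.001,0.0002,0,0,0,0,0],[0.001,0.0002,0,0,0,0,0]],
  ],
)

```text
time: 21.45
tool_pos: [0.4279, 0.2069, 0.0202]
tool_rot: [-0.001, 0.643, 0.766, -0.001]
contact_force: [-8.6, -2.2, 5.7]
gripper_width: -0.003
grasp_force: 4.1
```

play_rows(
  series=[
    [[-0.014,-0.0025,0,0,0,0,0],[0,0,0.045,0,0,0,0],[0,0,0.045,0,0,0,0],[0.029,-0.0255,0,0,0,0,0],[0.029,-0.0255,0,0,0,0,0],[0.029,-0.0255,0,0,0,0,0],[0.029,-0.0255,0,0,0,0,0],[0,0,0,0,0,0,0]],
  ],
)

```text
time: 22.25
tool_pos: [0.5345, 0.0997, 0.1113]
tool_rot: [0.002, 0.645, 0.764, 0.001]
contact_force: [-0.5, 0.3, 0.1]
gripper_width: -0.002
grasp_force: 0.0
```

Run:
```python
import fl; fl.show("f13")
```

```text
22.25 [0.5345 0.0997 0.1113] q [ 0.05 -0.07  1.89 -0.    1.31 -0.12] F [-0.5  0.3  0.1] w -0.002 y [0.986 0.169 0.004] z [ 0.004 -0.    -1.   ]
scene (np.int32(179), [281.8, 231.2], [271, 224, 23, 15])
scene (np.int32(255), [300.3, 267.4], [289, 256, 24, 24])
scene (np.int32(118), [347.2, 269.5], [341, 259, 14, 23])
top (np.int32(17), [142.1, 194.8], [141, 190, 3, 11])
wrist (np.int32(863), [139.8, 41.3], [130, 0, 20, 85])
wrist (np.int32(871), [389.3, 41.4], [380, 0, 20, 85])
wrist (np.int32(4817), [264.1, 206.2], [219, 180, 92, 54])
top scene [142.1, 194.8] [347.2, 269.5] [0.5086 0.3141 0.0671] 0.0028
wrist scene [264.1, 206.2] [281.8, 231.2] [0.5337 0.1049 0.0716] 0.0005
```

play_rows(
  series=[
    [[0,0,-0.019,0,0,0,0],[0,0,-0.015,0,0,0,0],[0,0,-0.015,0,0,0,0],[0,0,-0.015,0,0,0,0],[0,0,-0.015,0,0,0,0],[0,0,-0.011,0,0,0,0],[-0.0005,0.003,0,0,0,0,0],[-0.0005,0.003,0,0,0,0,0],[-0.0004,0.003,0,0,0,0,0]],
  ],
)

```text
time: 23.3
tool_pos: [0.5292, 0.1116, 0.02]
tool_rot: [-0.0, 0.643, 0.766, -0.0]
contact_force: [-1.2, -1.7, -0.9]
gripper_width: 0.002
grasp_force: 0.8
```

play_rows(
  series=[
    [[-0.0004,0.002,0,0,0,0,0],[-0.0002,0.001,0,0,0,0,0]],
  ],
)

```text
time: 23.5
tool_pos: [0.5291, 0.1135, 0.0203]
tool_rot: [0.001, 0.643, 0.766, -0.001]
contact_force: [1.4, -7.5, -0.8]
gripper_width: -0.002
grasp_force: 4.1
```

play_rows(
  series=[
    [[-0.0002,0.001,0,0,0,0,0],[-0.0002,0.001,0,0,0,0,0]],
  ],
)

```text
time: 23.7
tool_pos: [0.5291, 0.1135, 0.0204]
tool_rot: [0.002, 0.643, 0.766, -0.002]
contact_force: [1.7, -14.5, -1.9]
gripper_width: -0.003
grasp_force: 7.6
```

play_rows(
  series=[
    [[0.0025,-0.014,0,0,0,0,0],[0,0,0.045,0,0,0,0],[0,0,0.045,0,0,0,0],[0,0,0.045,0,0,0,0],[0,0.03,0.045,0,0,0,0],[0,0.04,0.03,0,0,0,0],[0,0.04,0,0,0,0,0],[0,0,0,0,0,0,0],[0,0,0,0,0,0,0]],
  ],
)

```text
time: 24.6
tool_pos: [0.5306, 0.211, 0.2269]
tool_rot: [-0.0, 0.642, 0.766, 0.0]
contact_force: [0.5, -0.5, 0.2]
gripper_width: 0.001
grasp_force: 0.0
```

Run:
```python
import fl; fl.show("f14")
from h import *
d=fl.d; w=d["wrist"]; hsv=cv2.cvtColor(w["frame"],cv2.COLOR_BGR2HSV); g=cv2.cvtColor(w["frame"],cv2.COLOR_BGR2GRAY)
p=proj(w,[.51,.219,.11]); print("ridge centre px expected",p)
# expected pixels of plate corners & flap outlines if home & closed
c,s=np.cos(.174),np.sin(.174); L=lambda x,y,z:np.array([.510+c*x-s*y,.2186+s*x+c*y,z])
for n in("wrist","top","scene"):
    print(n,"plate",[proj(d[n],L(x,y,.076)).round().tolist() for x in(.067,-.067) for y in(.092,-.092)])
    for nm,x,y in(("+x",.073,0),("+y",0,.098),("-x",-.073,0),("-y",0,-.098)): print(nm,proj(d[n],L(x,y,.055)).round(0))
m=cv2.inRange(g,0,75); 
for b in blobs(m,3000): print("dark",b[:3], cv2.approxPolyDP(cv2.convexHull(np.argwhere(b[3])[:,::-1].astype(np.int32)),6,True)[:,0].tolist())
```

```text
24.6 [0.5306 0.211  0.2269] q [ 0.25 -0.09  1.72  0.    1.51  0.07] F [ 0.5 -0.5  0.2] w 0.001 y [0.985 0.175 0.   ] z [-0.     0.001 -1.   ]
scene (np.int32(18), [287.8, 234.8], [282, 230, 13, 10])
scene (np.int32(25), [331.2, 236.0], [322, 231, 21, 11])
scene (np.int32(259), [302.3, 268.4], [291, 257, 24, 24])
scene (np.int32(110), [349.6, 270.8], [343, 260, 14, 23])
top (np.int32(20), [170.6, 172.8], [165, 172, 13, 3])
top (np.int32(35), [199.4, 189.6], [198, 181, 4, 18])
top (np.int32(51), [174.3, 215.5], [164, 213, 21, 6])
wrist (np.int32(462), [242.9, 47.0], [210, 44, 67, 8])
wrist (np.int32(395), [173.1, 151.0], [168, 116, 11, 71])
wrist (np.int32(397), [317.0, 150.5], [313, 116, 9, 71])
wrist (np.int32(231), [246.5, 240.5], [219, 238, 55, 6])
top scene [199.4, 189.6] [287.8, 234.8] [0.5299 0.1261 0.0701] 0.0013
top scene [174.3, 215.5] [331.2, 236.0] [0.4421 0.2051 0.07  ] 0.002
wrist scene [242.9, 47.0] [349.6, 270.8] [0.4954 0.3159 0.0555] 0.0014
wrist scene [173.1, 151.0] [331.2, 236.0] [0.4441 0.2095 0.0732] 0.0029
wrist scene [317.0, 150.5] [302.3, 268.4] [0.5845 0.2344 
[... 439 characters left out ...]

+y [241.  48.]
-x [172. 151.]
-y [244. 236.]
top plate [[140.0, 179.0], [196.0, 171.0], [145.0, 219.0], [201.0, 210.0]]
+x [169. 174.]
+y [142. 200.]
-x [175. 217.]
-y [201. 191.]
scene plate [[335.0, 278.0], [275.0, 245.0], [362.0, 249.0], [303.0, 222.0]]
+x [302. 268.]
+y [350. 270.]
-x [331. 240.]
-y [288. 238.]
dark (np.int32(21657), [238.8, 128.8], [170, 44, 150, 197]) [[317, 52], [314, 184], [272, 240], [185, 236], [170, 53], [211, 44]]
dark (np.int32(7311), [439.7, 284.1], [388, 223, 105, 114]) [[487, 316], [462, 334], [429, 331], [390, 275], [393, 251], [444, 223], [489, 289]]
dark (np.int32(28546), [263.8, 341.3], [36, 244, 449, 140]) [[484, 383], [36, 383], [260, 244], [378, 296]]
```

All four flaps match their closed positions in all views. As a last check of height, I'll touch the ridge's top again; it should make contact at a reported TCP of about 0.0835.

play_rows(
  series=[
    [[-0.009,0.005,-0.02,0,0,0,0],[-0.0085,0.006,-0.03,0,0,0,0],[0,0,-0.035,0,0,0,0],[0,0,-0.03,0,0,0,0],[0,0,-0.014,0,0,0,0],[0,0,-0.007,0,0,0,0],[0,0,0,0,0,0,0]],
  ],
)

```text
time: 25.45
tool_pos: [0.5132, 0.2207, 0.0902]
tool_rot: [-0.001, 0.643, 0.765, -0.0]
contact_force: [0.3, -0.3, -0.3]
gripper_width: 0.002
grasp_force: 0.0
```

play_rows(
  series=[
    [[0,0,-0.002,0,0,0,0],[0,0,-0.002,0,0,0,0],[0,0,0,0,0,0,0]],
  ],
)

```text
time: 25.75
tool_pos: [0.5139, 0.2215, 0.0875]
tool_rot: [0.0, 0.643, 0.766, 0.001]
contact_force: [-0.1, 0.6, 1.1]
gripper_width: 0.001
grasp_force: 0.0
```

play_rows(
  series=[
    [[0,0,-0.002,0,0,0,0],[0,0,-0.001,0,0,0,0],[0,0,0,0,0,0,0]],
  ],
)

```text
time: 26.05
tool_pos: [0.5133, 0.2213, 0.0836]
tool_rot: [-0.0, 0.643, 0.766, 0.0]
contact_force: [-0.2, -0.2, -0.3]
gripper_width: -0.0
grasp_force: 0.0
```

play_rows(
  series=[
    [[0,0,-0.001,0,0,0,0],[0,0,0,0,0,0,0]],
  ],
)

```text
time: 26.25
tool_pos: [0.5133, 0.2213, 0.0835]
tool_rot: [-0.0, 0.643, 0.766, -0.0]
contact_force: [-2.2, -1.0, 5.5]
gripper_width: 0.0
grasp_force: 2.7
```

The ridge's top is at the same height, so the lid is still home. I'll lift clear and hand in.

play_rows(
  series=[
    [[0,0,0.02,0,0,0,0],[0,0,0.04,0,0,0,0],[0,0,0.04,0,0,0,0],[0,0,0.03,0,0,0,0],[0,0,0,0,0,0,0],[0,0,0,0,0,0,0]],
  ],
)

```text
time: 26.85
tool_pos: [0.5136, 0.2214, 0.2132]
tool_rot: [0.0, 0.643, 0.766, 0.001]
contact_force: [-0.5, -0.3, -0.2]
gripper_width: -0.002
grasp_force: 0.0
```

Run:
```python
import fl; fl.show("f15")
print(fl.manip.job_done())
```

```text
26.85 [0.5136 0.2214 0.2132] q [ 0.27 -0.11  1.76  0.    1.49  0.1 ] F [-0.5 -0.3 -0.2] w -0.002 y [0.985 0.173 0.001] z [ 0.001  0.001 -1.   ]
scene (np.int32(21), [287.6, 235.0], [282, 230, 13, 11])
scene (np.int32(15), [327.6, 234.1], [322, 231, 13, 7])
scene (np.int32(258), [302.3, 268.5], [291, 257, 24, 24])
scene (np.int32(114), [349.7, 270.6], [343, 260, 14, 23])
top (np.int32(24), [168.5, 173.1], [160, 172, 18, 4])
top (np.int32(36), [199.5, 190.0], [198, 181, 4, 19])
top (np.int32(16), [140.2, 196.0], [139, 190, 3, 13])
top (np.int32(42), [175.7, 215.3], [168, 213, 17, 5])
wrist (np.int32(415), [262.1, 62.5], [228, 60, 69, 7])
wrist (np.int32(396), [187.4, 169.3], [182, 133, 11, 73])
wrist (np.int32(419), [336.0, 168.9], [331, 133, 11, 73])
top scene [168.5, 173.1] [302.3, 268.5] [0.5846 0.2342 0.0577] 0.003
top scene [199.5, 190.0] [287.6, 235.0] [0.5292 0.1255 0.0686] 0.0025
top scene [140.2, 196.0] [349.7, 270.6] [0.505  0.3201 0.0656] 0.0018
top scene [175.7, 215.3] [327.6, 234.1] [0.4444 0.1977 0.0731] 0.004
wrist scene [262.1, 62.5] [349.7, 270.6] [0.4968 0.3165 0.0575] 0.0007
wrist scene [336.0, 168.9] [302.3, 268.5] [0.5852 0.2343 0.0593] 0.0039
wrist top [262.1, 62.5] [140.2, 196.0] [0.4993 0.3139 0.0895] 0.0061
wrist top [187.4, 169.3] [175.7, 215.3] [0.4426 0.204  0.0559] 0.0054
wrist top [336.0, 168.9] [168.5, 173.1] [0.5855 0.2326 0.0601] 0.0008
the job is handed in; nothing more can be done
None
```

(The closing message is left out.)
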